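# Slide a display carrier under the curing lamp and start it

## Task

Push the display carrier flat along the bench with the fingertips, under the low curing lamp, until it lies square and centred there, with the same length sticking out on both sides of the lamp. Do not grip, lift or tip it, and do not shove against the lamp. Then press the lamp's start button fully down and let go, leaving everything else on the bench where it is.

Things in the scene. Friction and masses are not known exactly. Their poses are not given: they have to be found in the camera images.
- carrier: display carrier, loose, about 0.25 kg: aluminium plate 96 mm wide (x), 150 mm long (y), a black-framed phone display 70 x 140 mm fixed on top. Four small rubber feet, 28 mm (x) and 40 mm (y) from the middle, hold its underside 4 mm, plate top 12 mm, display top 14 mm above the bench; the overhanging edges tip down if pressed from above. Origin: its centre at bench level; z up
- lamp: curing lamp, fixed: a low grey bridge. Bar 160 mm long (x), 60 mm deep (y), underside 18 mm and top 47 mm above the bench; a leg 22 mm wide under each end leaves an opening 116 mm wide, open front and back. Origin: middle of the opening at bench level. Its y axis points through the opening; the carrier starts on its -y side, centre 150 to 190 mm away, roughly in line
- start_top (a point): centre of the top of the lamp's start button, a round grey button 32 mm across, pressed straight down; it stands on the 40 mm high grey control box (80 x 110 mm, fixed to the bench), its top facing up
- start (a joint): travel of the start button in m: 0 released, 0.006 fully down (spring return, about 5 N fully down)
- tape: roll of paper tape lying flat, 84 mm across, 24 mm high (bystander; origin at the centre of its underside)
- phone: opened phone lying flat, 71 x 146 x 8 mm, no part of the job (bystander; origin at the centre of its underside)
- driver: small screwdriver lying down, 150 mm long; origin at about its middle (bystander)
- jar: small glass jar, 44 mm across, 45 mm high (bystander; origin at the centre of its underside)
- bottle: white plastic pot, 52 mm across, 55 mm high (bystander; origin at the centre of its underside)
- mug: white mug, 76 mm across, 85 mm high (bystander; origin at the centre of its underside)
- partstray: small open clear tray with compartments, fixed to the bench, 90 x 120 x 28 mm; it and the control box stand on opposite sides of the bench, either way round (bystander; origin at the centre of its underside)
Not all that is in view belongs to the job. Leave any orange look-alike of the lamp alone.

How it is judged:
By the outcome, as a careful person would: the job done as asked, in the order asked, and still so for the second after the job is handed in, with the robot touching nothing.
It also fails if it takes over 72 s, if anything falls off the work surface, if the arm or the gripper's body presses on something with over 40 N, if the wrist force passes 120 N, or if a joint passes its speed limit or range.

## Robot

A 7-joint arm with a two-finger parallel gripper is mounted at the origin on the work surface. World frame = base frame: x ahead of the robot, y to its left, z up, the work surface at z = 0. Lengths are in m, angles in rad, forces in N, time in s.
With the tool pointing down it reaches from about 0.35 to 0.9 m from the base axis. Payload 19.9 kg.
Tool frame: the origin (TCP) lies midway between the tips of the shut fingers; the grasp point (between the pads) lies manip.grasp_offset behind it (manip.grasp_offset is the distance from the TCP to the grasp point, in m); z points along the fingers, y is the line along which they close (so a half turn about z gives the same grasp; the last joint's range is limited). The gripper opens to 94 mm and grips with 3 to 60 N. Pads are 16 mm wide; open, the fingers measure 119 mm over their backs; the gripper's body (75 mm by 177 mm) begins 78 mm behind the grasp point.
Start: joints at [-0.042, 0.417, -0.01, 1.614, 0.005, 1.111, -0.053], TCP at [0.625, 0, 0.205] pointing down, gripper open.
Joint ranges: [-2.81, 2.81], [-0.39, 2.02], [-1.27, 1.25], [0.06, 2.57], [-1.19, 4.33], [0.19, 2], [-2.82, 2.82]. Speed limits (rad/s): [1.89, 1.89, 2.39, 2.39, 3.01, 3.01, 3.01].

## Interface

Orientations are given as a rotation vector (axis times angle).
In Python, from workcell import manip gives the robot as it stands. The module is installed in compiled form; this text tells all that it offers.
- The arm moves only by the tool send_rows, never from a script. Its argument "series" is a list that holds one entry, the list of rows, each a list of 4 numbers: the shift along the tool's x, y, z in mm, then the turn about the tool's z in rad. In form: [[[tx, ty, tz, spin], ...]]. A call has 1 to 5 rows; each row shifts and turns the commanded pose from where the row before left it, along the tool's axes as they then stand; what a row does not reach is not made up. A row lasts 1/12 s, in which the tool goes at most 41.7 mm and 7.16 degrees, less where a joint would pass 70% of its speed; a pose out of reach is approached as far as the arm can. A call with a gripper value outside its range is refused whole. "gripper" is the gripper command: -1 is fully open, 1 is shut, values between are in proportion, set as the call begins (left out, the last holds). The fingers move at their own pace and stop on an object; "force" is the grip in N (left out, the last holds). Time passes only in rows, so rows that do not move let the fingers close. It gives the time, the measured TCP pose, the force, the opening and the grip force at its end, in the units of the state.
- manip.read_state(): the state, without advancing time (a new reading comes with each control period).
- manip.snapshot(name): name is "scene" or "side" or "wrist"; returns a dict with "frame" (400x640x3 uint8, red, green, blue), "z_map" (400x640 float32, m along the optical axis (not along the pixel's ray), 0 where there is no reading), "camera_matrix" (3x3 intrinsics, pixels), "R" (3x3) and "t" (3): a world point X has camera coordinates R X + t; the wrist camera has in their place "tool_from_camera" (4x4, takes a point from camera to tool coordinates, whose origin is the TCP and whose axes are the flange's). Camera axes: x right, y down, z forward; pixel columns grow to the right and rows downward; lengths in m; the calibration is good to about 2 mm. A picture is of the moment at which its call begins: read the wrist's pose just before it.
- manip.hand_in(): hands the job in; it is judged then, once.
Trained networks look in a picture, given as the dict that the camera call returned (one of the last four; its "shot" number tells which), for a name from the list of things; names that differ only in an ending like _2 or _b are one class to them, and where a whole thing is asked for, a point or a joint stands for the part that bears it (a point fixed in the world has none). Each returns a list of dicts, best first, with "score" (0 to 1); they miss things now and then, are a little off and sometimes report something else, mostly with a low value. They report only what shows in the picture. A call takes as long as a camera call. They do not tell look-alikes from the thing itself.
- manip.find_in(picture, target): "rect" ([left, top, right, bottom] in pixels, round what is visible of it).
- manip.landmark_of(picture, target): "at" ([column, row] in pixels: a listed point, or the origin of a listed thing).
The state is a dict: "time": time; "qpos": joint angles; "joint_vel": joint speeds; "effort": joint torques, N m; "eef_pos": TCP position; "eef_rot": TCP orientation; "wrist_force": force on the tool from outside, world axes, zero at the start; "wrist_torque": the same for the moment, N m; "grip_width": opening from 0.0 (shut) to 1.0 (fully open); "grasp_force": force on a finger pad.
Only numpy, scipy, OpenCV 4.12 (cv2) and the standard library are available. Lean on these libraries where they do the work, as an engineer would, in place of code of your own. Each camera call takes 0.05 s, during which the arm holds its last target. There are 200 camera calls.

## Working session

There is one attempt and no reset: what is moved stays moved. The work goes in short steps, Python scripts to look and compute and a tool call to move; the robot and the scene stay as the last step left them, time stands still between calls to the robot, and variables do not carry over. Pictures are saved under pics/ and viewed, at most 10 in all, crops included, and the job is handed in when it is done.

Besides the shell and the picture viewer there is one more tool, called after "Emit:" as name(argument=value, ...), one argument or row to a line, values as JSON. send_rows: Moves the arm, as the interface text tells. Its arguments: {"type":"object","properties":{"series":{"type":"array","items":{"type":"array","items":{"type":"array","items":{"type":"number"}}}},"gripper":{"type":"number"},"force":{"type":"number"}},"required":["series"]}

```bash
mkdir -p pics; cat > h.py <<'E'
import numpy as np,cv2
from workcell import manip
from scipy.spatial.transform import Rotation as Ro
def shot(n):
    s=manip.read_state(); p=manip.snapshot(n)
    if n=='wrist':
        T=np.eye(4);T[:3,:3]=Ro.from_rotvec(s['eef_rot']).as_matrix();T[:3,3]=s['eef_pos']
        M=T@np.array(p['tool_from_camera']); p['Rc']=M[:3,:3];p['c']=M[:3,3]
    else:
        R=np.array(p['R']);p['Rc']=R.T;p['c']=-R.T@np.array(p['t'])
    return p
def ray(p,uv,z):
    d=p['Rc']@np.linalg.inv(p['camera_matrix'])@np.array([uv[0],uv[1],1.])
    return p['c']+d*(z-p['c'][2])/d[2]
def cloud(p):
    v,u=np.mgrid[0:400,0:640]; P=np.stack([u,v,np.ones_like(u)],-1)@np.linalg.inv(p['camera_matrix']).T*p['z_map'][...,None]
    return P@p['Rc'].T+p['c']
def save(p,name): cv2.imwrite(f'pics/{name}.png',p['frame'][...,::-1])
E
python3 - <<'E'
from h import *
s=manip.read_state();print(s['time'],s['eef_pos'],s['eef_rot'],manip.grasp_offset)
ims=[]
for n in ['scene','side','wrist']:
    p=shot(n);save(p,n+'0');C=cloud(p)
    for t in ['carrier','lamp','start_top','tape','phone','driver','jar','bottle','mug','partstray']:
        z={'start_top':.05}.get(t,0)
        L=manip.landmark_of(p,t);F=manip.find_in(p,t)
        print(n,t,[(np.round(l['at']),round(l['score'],2),ray(p,l['at'],z)[:2].round(3)) for l in L[:2]],[(np.round(f['rect']),round(f['score'],2)) for f in F[:2]])
E
```

```text
0.0 [ 6.24630551e-01 -3.82553499e-05  2.04835567e-01] [-2.22092107e+00 -2.22086844e+00  1.46351236e-03] 0.0188
scene carrier [(array([276., 204.]), 0.85, array([ 0.567, -0.094]))] [(array([248., 188., 305., 223.]), 0.65)]
scene lamp [(array([503., 225.]), 0.85, array([0.257, 0.476])), (array([415., 325.]), 0.6, array([0.657, 0.415]))] [(array([390., 288., 442., 362.]), 0.83), (array([484., 196., 528., 249.]), 0.82)]
scene start_top [(array([226., 131.]), 0.45, array([ 0.459, -0.382]))] [(array([223., 128., 235., 134.]), 0.38)]
scene tape [(array([331., 321.]), 0.56, array([0.767, 0.244]))] [(array([316., 300., 349., 338.]), 0.97)]
scene phone [(array([397., 199.]), 0.94, array([0.347, 0.187])), (array([323., 229.]), 0.53, array([0.558, 0.07 ]))] [(array([370., 180., 422., 220.]), 0.7)]
scene driver [(array([207., 241.]), 0.62, array([ 0.777, -0.169]))] [(array([182., 229., 227., 263.]), 0.77), (array([303., 197., 347., 253.]), 0.36)]
scene jar [(array([303., 154.]), 0.39, array([ 0.36 , -0.153]))] []
scene bottle [(array([266., 293.]), 0.57, array([0.802, 0.066]))] [(array([256., 272
[... 1647 characters left out ...]
ray([ 0.564, -0.093]))] [(array([212., 182., 321., 313.]), 0.75), (array([ 9.,  0., 87., 76.]), 0.71)]
wrist lamp [(array([252., 110.]), 0.89, array([0.553, 0.075]))] [(array([164.,  68., 328., 150.]), 0.61)]
wrist start_top [] []
wrist tape [] []
wrist phone [] [(array([12.,  0., 85., 77.]), 0.79)]
wrist driver [(array([269., 249.]), 0.64, array([ 0.566, -0.096]))] [(array([380., 287., 495., 307.]), 0.8)]
wrist jar [(array([108., 287.]), 0.46, array([ 0.352, -0.15 ]))] [(array([ 98., 274., 121., 278.]), 0.43)]
wrist bottle [(array([463., 111.]), 0.87, array([0.793, 0.074]))] [(array([445.,  90., 515., 139.]), 0.73)]
wrist mug [] [(array([381., 286., 498., 309.]), 0.2)]
wrist partstray [] []
```

View pics/scene0.png

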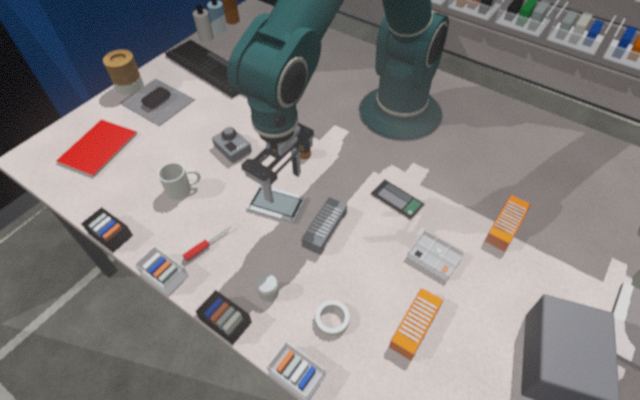

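View pics/wrist0.png

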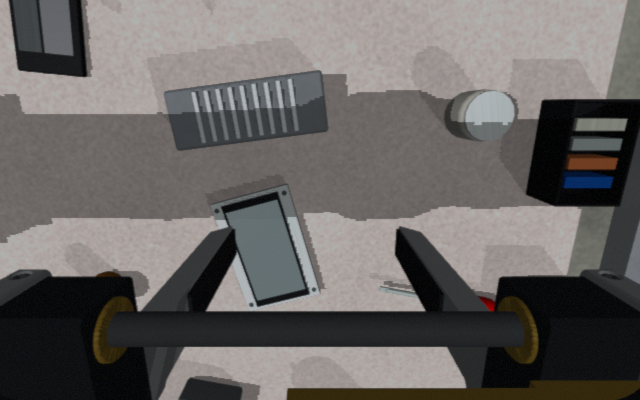

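The wrist view shows the grey lamp around (250,108), tilted a little, and the carrier at (267,246), turned by about 15°. The orange look-alikes are far off at the right of the scene view. Next I fit both poses from depth.

```bash
cat >> h.py <<'E'
def rect(C,m,ref):
    xy=C[m][:,:2].astype(np.float32)*1000
    med=np.median(xy,0); xy=xy[np.linalg.norm(xy-med,axis=1)<130]
    (c,s,a)=cv2.minAreaRect(xy)
    return np.round(c,1),np.round(s,1),round(a,1),len(xy)
E
python3 - <<'E'
from h import *
p=shot('wrist');C=cloud(p);z=C[...,2]
u=np.arange(640)[None,:]+0*z
v=np.arange(400)[:,None]+0*z
print('bench z',np.median(z[155:180,350:430]))
print('lamp',rect(C,(z>.04)&(z<.056)&(u>150)&(u<345)&(v>55)&(v<165),0))
m=(z>.007)&(z<.02)&(u>195)&(u<335)&(v>165)&(v<320)
# colour check on corner
print('carrier',rect(C,m,0), np.percentile(z[m],[5,50,95]))
cv2.imwrite('pics/m.png',cv2.resize((p['frame'][50:330,130:360,::-1]*(0.4+0.6*(m|((z>.04)&(z<.056)))[50:330,130:360,None])).astype(np.uint8),None,fx=2,fy=2))
# colour based quads for z .012 of bright/grey plate
for uv in [(208,198),(287,184),(322,290),(252,308)]: print(uv,ray(p,uv,.012)[:2].round(4))
for n in ['side','scene']:
    q=shot(n);D=cloud(q);w=D[...,2]
    print(n,'box/button',rect(D,(w>.035)&(w<.062)&(abs(D[...,0]-.46)<.09)&(abs(D[...,1]+.375)<.1),0), 'lamp',rect(D,(w>.042)&(w<.052)&(abs(D[...,0]-.555)<.11)&(abs(D[...,1]-.07)<.06),0))
    mm=(abs(D[...,0]-.46)<.07)&(abs(D[...,1]+.375)<.07)&(w>.044)&(w<.09); print('button pts',mm.sum(),np.median(D[mm],0) if mm.any() else 0, np.percentile(w[mm],[10,50,90]) if mm.any() else 0)
    P=q['Rc'].T@(np.array([.46,-.375,.05])-q['c']);a=q['camera_matrix']@P;a=a/a[2];x,y=int(a[0]),int(a[1])
    cv2.imwrite(f'pics/b{n}.png',cv2.resize(q['frame'][y-30:y+30,x-40:x+40,::-1],None,fx=5,fy=5,interpolation=cv2.INTER_CUBIC))
cv2.imwrite('pics/bb.png',np.vstack([cv2.resize(cv2.imread('pics/m.png')[:, :],(400,480)) ,np.hstack([cv2.resize(cv2.imread(f'pics/b{n}.png'),(200,120)) for n in['side','scene']])]))
E
```

```text
bench z 0.0006409826809666841
lamp (array([555.8,  74.2]), array([159.3,  60.1]), 7.4, 9540)
carrier (array([565.6, -93.4]), array([ 96.4, 150.7]), 15.4, 8403) [0.01169652 0.01431304 0.01577707]
(208, 198) [ 0.4982 -0.0255]
(287, 184) [ 0.5921 -0.0084]
(322, 290) [ 0.6339 -0.1475]
(252, 308) [ 0.5429 -0.1738]
side box/button (array([ 472.4, -357.2]), array([111.8,  81.5]), 76.4, 1063) lamp (array([557.2,  70. ]), array([161.1,  64.7]), 7.3, 667)
button pts 398 [ 0.45845175 -0.37486703  0.05252047] [0.04469279 0.05252047 0.06380629]
scene box/button (array([ 475.4, -353. ]), array([111.9,  80.9]), 79.6, 535) lamp (array([557.8,  75.1]), array([158.6,  58.6]), 8.3, 573)
button pts 133 [ 0.46272004 -0.36710375  0.05269888] [0.04624402 0.05269888 0.06002198]
```

View pics/bb.png

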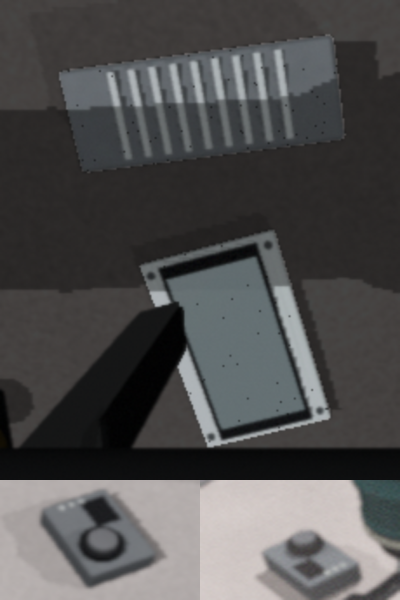

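Lamp: centre (555.8, 74.2) mm, yaw 7.4°. In the lamp frame the carrier is at (−12, −167.5) mm, turned +8°. A two-finger push on its left side will both square and centre it, and a rear push will then slide it in.

Emit:
send_rows(
  series=[
    [[-21,-29.3,0,0],[-21,-29.3,0,0],[-21,-29.3,0,0],[-21,-29.3,0,0],[-20.3,-29.3,0,0]],
  ],
  gripper=-1,
)

```text
time: 3.72
eef_pos: [0.4769, -0.1052, 0.2054]
eef_rot: [2.221, 2.221, 0.0]
wrist_force: [0.3, -0.6, 0.1]
grip_width: 1.001
grasp_force: 0.0
```

Emit:
send_rows(
  series=[
    [[0,0,10,0.12],[0,0,10,0.12],[0,0,10,0.12],[0,0,10,0.12],[0,0,10,0.12]],
  ],
)

```text
time: 4.13
eef_pos: [0.4785, -0.1044, 0.1552]
eef_rot: [2.783, 1.457, 0.001]
wrist_force: [0.2, -0.1, -1.0]
grip_width: 1.004
grasp_force: 0.0
```

Emit:
send_rows(
  series=[
    [[0,0,10,0.12],[0,0,10,0.12],[0,0,10,0.12],[0,0,10,0.12],[0,0,10,0.12]],
  ],
)

```text
time: 4.55
eef_pos: [0.4786, -0.1043, 0.1051]
eef_rot: [3.089, 0.57, 0.0]
wrist_force: [0.6, -1.0, 0.5]
grip_width: 1.0
grasp_force: 0.0
```

Emit:
send_rows(
  series=[
    [[0,0,0,0.12],[0,0,0,0.122],[0,0,0,0],[0,0,0,0]],
  ],
)

```text
time: 4.88
eef_pos: [0.4786, -0.1041, 0.1055]
eef_rot: [3.134, 0.209, 0.0]
wrist_force: [-0.9, -0.4, 0.4]
grip_width: 1.003
grasp_force: 0.0
```

```bash
cat >> h.py <<'E'
L=np.array([555.8,74.2]);th=np.radians(7.4);EX=np.array([np.cos(th),np.sin(th)]);EY=np.array([-EX[1],EX[0]])
def lf(xy): d=np.array(xy)[:2]*1000-L; return np.round([d@EX,d@EY],1)
def st():
    s=manip.read_state();R=Ro.from_rotvec(s['eef_rot']).as_matrix()
    print('t',round(s['time'],2),'pos',np.round(s['eef_pos']*1000 if hasattr(s['eef_pos'],'shape') else np.array(s['eef_pos'])*1000,1),'lamp',lf(s['eef_pos']),'toolx ang',np.round(np.degrees(np.arctan2(R[1,0],R[0,0])),2),'zt',R[:,2].round(3),'F',np.round(s['wrist_force'],1),'w',s['grip_width'])
E
python3 -c "
from h import *
st()
p=shot('wrist');save(p,'w1')"
```

```text
t 4.88 pos [ 478.6 -104.1  105.5] lamp [ -99.5 -166.9] toolx ang 7.62 zt [ 0. -0. -1.] F [-0.9 -0.4  0.4] w 1.0025189717189447
```

View pics/w1.png

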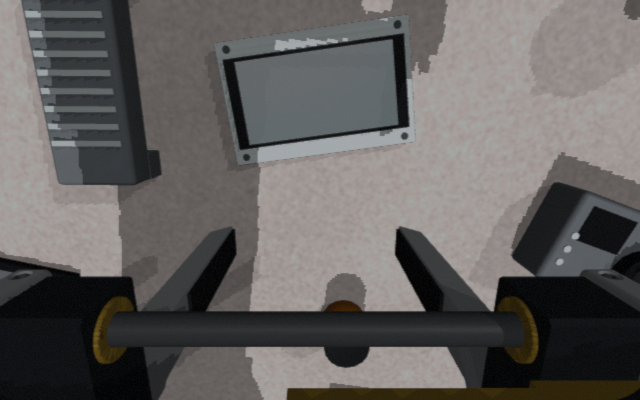

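This shows the carrier ahead at (315,90), the lamp bar on the left, and both fingers clear. I lower the fingers and push sideways, slowly, stopping a little short.

Emit:
send_rows(
  series=[
    [[0,0,25,0],[0,0,25,0],[0,0,25,0],[0,0,15,0],[0,0,8.5,0]],
  ],
)

```text
time: 5.35
eef_pos: [0.4777, -0.1042, 0.0053]
eef_rot: [-3.134, -0.207, 0.003]
wrist_force: [0.3, 0.2, -0.2]
grip_width: 1.001
grasp_force: 0.0
```

Emit:
send_rows(
  series=[
    [[4,0,0,0],[4,0,0,0],[4,0,0,0],[3,0,0,0],[3,0,0,0]],
  ],
)

```text
time: 5.77
eef_pos: [0.4973, -0.1019, 0.0078]
eef_rot: [3.135, 0.203, 0.002]
wrist_force: [0.7, -0.5, -0.7]
grip_width: 0.999
grasp_force: 0.0
```

Emit:
send_rows(
  series=[
    [[3,0,0,0],[3,0,0,0],[3,0,0,0],[3,0,0,0],[3,0,0,0]],
  ],
)

```text
time: 6.18
eef_pos: [0.5113, -0.0999, 0.0069]
eef_rot: [-3.135, -0.202, 0.001]
wrist_force: [-2.3, 0.9, 1.5]
grip_width: 0.999
grasp_force: 1.1
```

Emit:
send_rows(
  series=[
    [[2,0,0,0],[2,0,0,0],[2,0,0,0],[1,0,0,0],[0,0,0,0]],
  ],
)

```text
time: 6.6
eef_pos: [0.5185, -0.0992, 0.0069]
eef_rot: [3.135, 0.202, 0.0]
wrist_force: [0.1, 0.1, 0.4]
grip_width: 1.0
grasp_force: 0.0
```

```bash
cat >> h.py <<'E'
def car(p,zmax=.02):
    C=cloud(p);z=C[...,2];d=C[...,:2]*1000-L;x=d@EX;y=d@EY
    m=(z>.0085)&(z<zmax)&(abs(x)<85)&(y<-32)&(y>-260)
    m=cv2.morphologyEx(m.astype(np.uint8),cv2.MORPH_OPEN,np.ones((5,5)))
    n,lab,stt,_=cv2.connectedComponentsWithStats(m);k=1+np.argmax(stt[1:,4])
    q=np.stack([x,y],-1)[lab==k].astype(np.float32)
    (c,s,a)=cv2.minAreaRect(q);print('carrier lampframe',np.round(c,1),np.round(s,1),round(a,2),'ext',q.min(0),q.max(0))
E
python3 -c "
from h import *
st()
for n in ['wrist','side']:
  p=shot(n);car(p);save(p,n+'2')"
```

```text
t 6.6 pos [518.5 -99.2   6.9] lamp [ -59.4 -167.1] toolx ang 7.38 zt [ 0. -0. -1.] F [0.1 0.1 0.4] w 0.9997995042550738
carrier lampframe [  -9.6 -174.1] [150.8 113.1] 89.92 ext [ -66.26529 -249.54955] [ 46.848385 -98.65472 ]
carrier lampframe [ -36.6 -138.7] [37. 34.] 43.31 ext [ -49.455353 -163.5919  ] [ -20.644388 -116.20849 ]
```

View pics/wrist2.png

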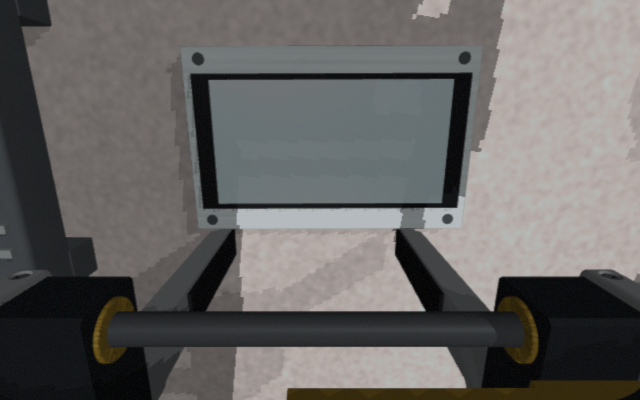

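The carrier is now square to the lamp (89.9°), about 1.2 mm left of centre. I nudge it, back off and lift.

Emit:
send_rows(
  series=[
    [[0.6,0,0,0],[0.6,0,0,0],[0,0,0,0],[-10,0,0,0],[-15,0,0,0]],
  ],
)

```text
time: 7.12
eef_pos: [0.4948, -0.1022, 0.0069]
eef_rot: [3.135, 0.203, 0.002]
wrist_force: [-0.7, -0.1, -0.1]
grip_width: 0.999
grasp_force: 0.0
```

Emit:
send_rows(
  series=[
    [[-10,0,-10,0],[0,0,-30,0],[0,0,-30,0],[0,0,-30,0],[0,0,0,0]],
  ],
)

```text
time: 7.53
eef_pos: [0.4865, -0.1041, 0.1117]
eef_rot: [3.134, 0.201, 0.011]
wrist_force: [1.2, 0.3, 0.8]
grip_width: 0.998
grasp_force: 0.0
```

```bash
python3 -c "
from h import *
st()
p=shot('wrist');car(p)
C=cloud(p);z=C[...,2];d=C[...,:2]*1000-L;m=(z>.042)&(z<.052)&(abs(d@EX)<95)&(abs(d@EY)<45)
print(rect(C,m,0), 'lampfront', np.percentile((d@EY)[m],1))"
```

```text
t 7.53 pos [ 486.5 -104.1  111.7] lamp [ -91.7 -167.9] toolx ang 7.35 zt [ 0.007 -0.001 -1.   ] F [1.2 0.3 0.8] w 0.9977471694354346
carrier lampframe [  -0.9 -174. ] [ 96.2 150.4] 0.06 ext [ -48.941006 -249.18132 ] [ 47.324303 -98.863754]
(array([543.5,  71.7]), array([136.5,  61.2]), 7.7, 16007) lampfront -30.09214670217475
```

Emit:
send_rows(
  series=[
    [[18.4,22.8,0,0],[18.4,22.8,0,0],[18.4,22.8,0,0],[18.4,22.8,0,0],[18.1,22.8,0,0]],
  ],
  gripper=0,
)

```text
time: 8.0
eef_pos: [0.5903, -0.2057, 0.1057]
eef_rot: [-3.135, -0.202, 0.002]
wrist_force: [-0.2, 0.9, 0.6]
grip_width: 0.679
grasp_force: 0.0
```

Emit:
send_rows(
  series=[
    [[0,0,5,-0.12],[0,0,5,-0.12],[0,0,5,-0.12],[0,0,5,-0.12],[0,0,5,-0.12]],
  ],
)

```text
time: 8.42
eef_pos: [0.5893, -0.2046, 0.0803]
eef_rot: [-2.931, -1.128, 0.002]
wrist_force: [0.1, 0.6, 0.4]
grip_width: 0.502
grasp_force: 0.0
```

Emit:
send_rows(
  series=[
    [[0,0,5,-0.12],[0,0,5,-0.12],[0,0,5,-0.12],[0,0,5,-0.12],[0,0,5,-0.12]],
  ],
)

```text
time: 8.83
eef_pos: [0.5892, -0.2046, 0.0554]
eef_rot: [-2.467, -1.944, 0.001]
wrist_force: [-0.7, 0.0, 0.5]
grip_width: 0.502
grasp_force: 0.0
```

Emit:
send_rows(
  series=[
    [[0,0,0,-0.12],[0,0,0,-0.12],[0,0,0,-0.12],[0,0,0,-0.011],[0,0,0,0]],
  ],
)

```text
time: 9.25
eef_pos: [0.5895, -0.2048, 0.056]
eef_rot: [-2.076, -2.356, 0.0]
wrist_force: [0.3, -0.1, 0.3]
grip_width: 0.497
grasp_force: 0.0
```

```bash
python3 -c "
from h import *
st()
p=shot('wrist');car(p)"
```

```text
t 9.25 pos [ 589.5 -204.8   56. ] lamp [  -2.6 -281. ] toolx ang 97.22 zt [-0.001  0.001 -1.   ] F [ 0.3 -0.1  0.3] w 0.4967815872191125
carrier lampframe [  -1.  -194.2] [108.4  96.4] 89.75 ext [ -49.279037 -248.44893 ] [  47.308758 -139.85143 ]
```

Emit:
send_rows(
  series=[
    [[0,2,15,-0.003],[0,0,15,0],[0,0,12,0],[0,0,7,0],[0,0,0,0]],
  ],
)

```text
time: 9.72
eef_pos: [0.5911, -0.2041, 0.0058]
eef_rot: [-2.069, -2.36, 0.002]
wrist_force: [-0.1, -0.6, 0.3]
grip_width: 0.5
grasp_force: 0.0
```

Emit:
send_rows(
  series=[
    [[5,0,0,0],[5,0,0,0],[4,0,0,0],[3,0,0,0],[3,0,0,0]],
  ],
)

```text
time: 10.13
eef_pos: [0.5898, -0.1842, 0.0085]
eef_rot: [2.069, 2.363, 0.0]
wrist_force: [-0.2, 0.2, -0.3]
grip_width: 0.501
grasp_force: 0.0
```

Emit:
send_rows(
  series=[
    [[3,0,0,0],[4,0,0,0],[5,0,0,0],[5,0,0,0],[5,0,0,0]],
  ],
)

```text
time: 10.55
eef_pos: [0.5868, -0.1627, 0.0082]
eef_rot: [2.07, 2.362, -0.0]
wrist_force: [0.2, -4.2, 3.6]
grip_width: 0.5
grasp_force: 2.1
```

Emit:
send_rows(
  series=[
    [[5,0,0,0],[5,0,0,0],[5,0,0,0],[5,0,0,0],[5,0,0,0]],
  ],
)

```text
time: 10.97
eef_pos: [0.5833, -0.1376, 0.008]
eef_rot: [2.07, 2.363, -0.0]
wrist_force: [0.5, -4.5, 3.1]
grip_width: 0.498
grasp_force: 2.1
```

Emit:
send_rows(
  series=[
    [[5,0,0,0],[4,0,0,0],[3,0,0,0],[1,0,0,0],[0,0,0,0]],
  ],
)

```text
time: 11.38
eef_pos: [0.5814, -0.1246, 0.0078]
eef_rot: [-2.069, -2.363, 0.0]
wrist_force: [-0.3, -0.8, -0.7]
grip_width: 0.497
grasp_force: 0.0
```

```bash
python3 -c "
from h import *
st()
p=shot('wrist');car(p);save(p,'w4')"
```

```text
t 11.38 pos [ 581.4 -124.6    7.8] lamp [-2.000e-01 -2.005e+02] toolx ang 97.59 zt [-0.001  0.    -1.   ] F [-0.3 -0.8 -0.7] w 0.49739559798671207
carrier lampframe [  -1.6 -134.1] [ 96.6 121.5] 0.23 ext [ -50.02639 -194.806  ] [ 46.556347 -73.21397 ]
```

View pics/w4.png

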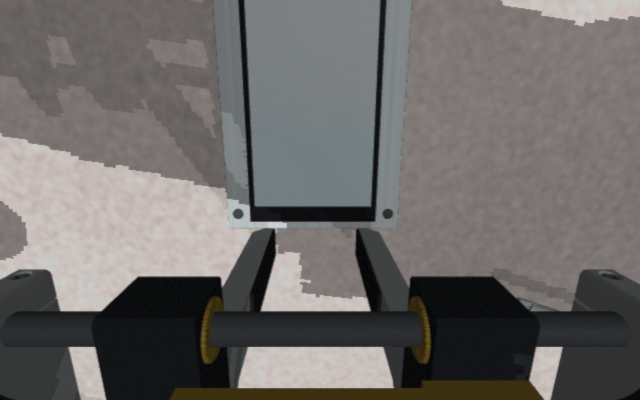

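The carrier is square against both fingers at (315,220), about 1.5 mm left of the lamp's centre line. I carry on with a slight rightward slant.

Emit:
send_rows(
  series=[
    [[3,0.05,0,0.003],[4,0.1,0,0],[5,0.1,0,0],[5,0.1,0,0],[5,0.1,0,0]],
  ],
)

```text
time: 11.85
eef_pos: [0.5791, -0.1025, 0.0078]
eef_rot: [-2.073, -2.36, 0.0]
wrist_force: [-0.1, -0.5, -1.7]
grip_width: 0.498
grasp_force: 0.6
```

Emit:
send_rows(
  series=[
    [[5,0.1,0,0],[5,0.1,0,0],[5,0.1,0,0],[5,0.1,0,0],[5,0.1,0,0]],
  ],
)

```text
time: 12.27
eef_pos: [0.5764, -0.078, 0.0079]
eef_rot: [-2.073, -2.36, 0.0]
wrist_force: [-0.5, -0.7, -1.6]
grip_width: 0.5
grasp_force: 0.6
```

Emit:
send_rows(
  series=[
    [[5,0.1,0,0],[4,0.1,0,0],[3,0.1,0,0],[2,0,0,0],[0,0,0,0]],
  ],
)

```text
time: 12.68
eef_pos: [0.575, -0.0641, 0.0079]
eef_rot: [-2.073, -2.36, -0.0]
wrist_force: [-0.7, 0.1, -0.5]
grip_width: 0.5
grasp_force: 0.0
```

```bash
python3 -c "
from h import *
st()
p=shot('wrist');car(p)
C=cloud(p);z=C[...,2];d=C[...,:2]*1000-L;m=(z>.042)&(z<.052)&(abs(d@EX)<95)&(abs(d@EY)<45)
print(m.sum(), rect(C,m,0), 'lampfront', np.percentile((d@EY)[m],1))
p=shot('side');car(p)
"
```

```text
t 12.68 pos [575.  -64.1   7.9] lamp [   1.2 -139.6] toolx ang 97.41 zt [-0.  0. -1.] F [-0.7  0.1 -0.5] w 0.5004565546733583
carrier lampframe [  0.1 -83. ] [101.9  96.7] 89.99 ext [ -48.200573 -133.93294 ] [ 48.475365 -32.006496]
9766 (array([558.6,  48.3]), array([159.2,   9.1]), 7.5, 9766) lampfront -30.205215161591187
carrier lampframe [-31.9 -70. ] [28.7 72.8] 1.06 ext [ -46.75638 -106.47208] [-17.259108 -33.576847]
```

Centred laterally (0.1 mm) and square. I push the next 48 mm straight.

Emit:
send_rows(
  series=[
    [[3,0,0,0],[4,0,0,0],[5,0,0,0],[5,0,0,0],[5,0,0,0]],
  ],
)

```text
time: 13.2
eef_pos: [0.5722, -0.0421, 0.008]
eef_rot: [2.073, 2.36, 0.0]
wrist_force: [-0.3, -1.4, -0.1]
grip_width: 0.5
grasp_force: 1.0
```

Emit:
send_rows(
  series=[
    [[5,0,0,0],[5,0,0,0],[5,0,0,0],[5,0,0,0],[3,0,0,0]],
  ],
)

```text
time: 13.62
eef_pos: [0.5692, -0.0191, 0.0079]
eef_rot: [-2.073, -2.36, -0.0]
wrist_force: [0.9, -2.3, -0.8]
grip_width: 0.501
grasp_force: 1.1
```

Emit:
send_rows(
  series=[
    [[2,0,0,0],[1,0,0,0],[0,0,0,0]],
  ],
)

```text
time: 13.87
eef_pos: [0.5688, -0.0167, 0.0079]
eef_rot: [-2.073, -2.36, -0.0]
wrist_force: [0.3, 0.1, -0.4]
grip_width: 0.497
grasp_force: 0.0
```

```bash
cat >> h.py <<'E'
def strips(p):
    C=cloud(p);z=C[...,2];d=C[...,:2]*1000-L;x=d@EX;y=d@EY
    b=(z>.0085)&(z<.02)
    for nm,m in [('lampbar',(z>.042)&(z<.052)&(abs(x)<100)&(abs(y)<45)),('rear',b&(abs(x)<20)&(y<-32)&(y>-130)),('front',b&(abs(x)<40)&(y>32)&(y<130)),('rear-x',b&(y<-34)&(y>-66)&(abs(x)<80)),('front-x',b&(y>34)&(y<66)&(abs(x)<80))]:
        if m.sum()>30: print(nm,m.sum(),'x',np.percentile(x[m],[.3,99.7]).round(1),'y',np.percentile(y[m],[.3,99.7]).round(1))
E
python3 -c "
from h import *
st()
for n in ['wrist','side','scene']: print(n);strips(shot(n))
"
```

```text
t 13.87 pos [568.8 -16.7   7.9] lamp [  1.2 -91.8] toolx ang 97.4 zt [-0.  0. -1.] F [ 0.3  0.1 -0.4] w 0.4971336964882313
wrist
lampbar 54708 x [-79.   77.9] y [-29.8  25.8]
rear 6151 x [-19.9  19.8] y [-80.5 -33.1]
rear-x 10177 x [-47.2  47.7] y [-65.9 -34.1]
side
lampbar 333 x [-78.5  58.5] y [-32.3  27.4]
front 103 x [-39.7  39.8] y [ 45.2 126.5]
rear-x 73 x [-71.1  46.5] y [-65.9 -34.1]
front-x 116 x [-59.5  50.6] y [45.2 65.9]
scene
lampbar 566 x [-75.7  82.4] y [-27.8  29.3]
rear 153 x [-20.   19.5] y [-92.4 -40. ]
front 304 x [-39.3  39.7] y [32.  69.3]
rear-x 227 x [-45.6  50.8] y [-65.8 -39.9]
front-x 306 x [-45.   51.6] y [34.1 65.8]
```

Emit:
send_rows(
  series=[
    [[2,0,0,0],[2,0,0,0],[0.7,0,0,0],[0,0,0,0]],
  ],
)

```text
time: 14.35
eef_pos: [0.5682, -0.012, 0.0079]
eef_rot: [-2.073, -2.36, 0.0]
wrist_force: [0.5, 0.1, 0.4]
grip_width: 0.499
grasp_force: 0.0
```

```bash
python3 -c "
from h import *
st()
for n in ['wrist','scene']: print(n);strips(shot(n))
"
```

```text
t 14.35 pos [568.2 -12.    7.9] lamp [  1.2 -87.1] toolx ang 97.41 zt [-0.  0. -1.] F [0.5 0.1 0.4] w 0.49860608998381106
wrist
lampbar 56626 x [-79.   77.9] y [-29.5  29.3]
rear 5333 x [-19.8  19.9] y [-75.6 -34. ]
front 815 x [-39.5  39.6] y [37.  39.8]
rear-x 9947 x [-47.2  47.8] y [-65.9 -34.1]
front-x 957 x [-47.1  47.4] y [37.  39.9]
scene
lampbar 552 x [-75.5  80.3] y [-28.2  30.3]
rear 139 x [-19.6  19.4] y [-89.5 -40.4]
front 323 x [-39.4  39.5] y [32.3 73.6]
rear-x 226 x [-46.   50.8] y [-65.8 -39.8]
front-x 307 x [-45.3  50.5] y [34.3 65.7]
```

Emit:
send_rows(
  series=[
    [[-5,0,0,0],[-10,0,0,0],[-10,0,-10,0],[0,0,-30,0],[0,0,-35,0]],
  ],
)

```text
time: 14.87
eef_pos: [0.5703, -0.0391, 0.083]
eef_rot: [-2.074, -2.356, 0.004]
wrist_force: [0.5, 0.5, -0.1]
grip_width: 0.498
grasp_force: 0.0
```

Emit:
send_rows(
  series=[
    [[0,0,-40,0],[0,0,-40,0],[0,0,-40,0],[0,0,0,0],[0,0,0,0]],
  ],
  gripper=1,
)

```text
time: 15.28
eef_pos: [0.5725, -0.0384, 0.206]
eef_rot: [2.073, 2.356, 0.004]
wrist_force: [-0.6, -0.5, -1.2]
grip_width: 0.181
grasp_force: 0.0
```

```bash
python3 -c "
from h import *
st()
p=shot('wrist');strips(p);save(p,'w5')
"
```

```text
t 15.28 pos [572.5 -38.4 206. ] lamp [   2.1 -113.9] toolx ang 97.32 zt [ 0.005 -0.001 -1.   ] F [-0.6 -0.5 -1.2] w 0.18069196550993924
lampbar 10378 x [-79.2  78.5] y [-29.9  29. ]
rear 1449 x [-19.9  19.8] y [-76.1 -32.4]
front 2864 x [-39.8  39.7] y [35.3 69.2]
rear-x 2563 x [-47.  48.] y [-65.9 -34.5]
front-x 3070 x [-47.1  47.9] y [35.3 65.9]
```

View pics/w5.png

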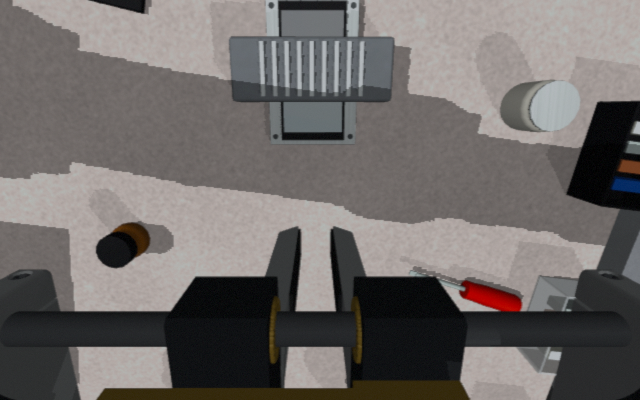

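The carrier lies under the bar at (312,70), square, with the rear about 0.7 mm short of centred. The front edge is cut off at the top of the image, so I look from 50 mm further forward.

Emit:
send_rows(
  series=[
    [[25,0,0,0],[25,0,0,0],[0,0,0,0],[0,0,0,0]],
  ],
)

```text
time: 15.67
eef_pos: [0.5643, 0.0131, 0.2019]
eef_rot: [-2.07, -2.361, 0.002]
wrist_force: [-0.5, -1.0, -0.4]
grip_width: 0.008
grasp_force: 0.0
```

```bash
python3 -c "
from h import *
st()
p=shot('wrist');strips(p)
for t in ['side','scene']:
  q=shot(t);print(t,[(l['score'],ray(q,l['at'],.052)[:2]) for l in manip.landmark_of(q,'start_top')[:2]])
"
```

```text
t 15.67 pos [564.3  13.1 201.9] lamp [  0.6 -61.6] toolx ang 97.5 zt [-0.002  0.    -1.   ] F [-0.5 -1.  -0.4] w 0.007601947007619503
lampbar 9409 x [-79.2  78.5] y [-29.3  29.9]
rear 1256 x [-19.4  19.8] y [-75.2 -33.9]
front 3155 x [-39.8  39.7] y [32.3 73.5]
rear-x 2320 x [-47.   48.1] y [-65.8 -34. ]
front-x 2873 x [-47.2  48. ] y [34.3 65.6]
side [(0.56, array([ 0.45808392, -0.37538468]))]
scene [(0.39, array([ 0.46397893, -0.372436  ]))]
```

Both ends stick out equally to about 1 mm (rear 45.6, front 43.3), and it is square and laterally centred. On to the button, with the fingers shut.

Emit:
send_rows(
  series=[
    [[-25,-10.5,0,0],[-33,-13.8,0,0],[-33,-13.8,0,0],[-33,-13.8,0,0],[-33,-13.8,0,0]],
  ],
)

```text
time: 16.33
eef_pos: [0.5192, -0.1538, 0.2029]
eef_rot: [2.074, 2.359, -0.0]
wrist_force: [0.6, -0.1, -0.2]
grip_width: 0.007
grasp_force: 0.0
```

Emit:
send_rows(
  series=[
    [[-33,-13.8,0,0],[-33,-13.8,0,0],[-33,-13.8,0,0],[-33,-13.8,0,0],[-25,-10.5,0,0]],
  ],
)

```text
time: 16.75
eef_pos: [0.4734, -0.3193, 0.2029]
eef_rot: [2.077, 2.357, -0.001]
wrist_force: [0.5, -1.0, -1.3]
grip_width: 0.006
grasp_force: 0.0
```

Emit:
send_rows(
  series=[
    [[-10,-5,0,0],[0,0,0,0],[0,0,0,0]],
  ],
)

```text
time: 17.0
eef_pos: [0.4713, -0.3262, 0.2027]
eef_rot: [-2.074, -2.359, -0.0]
wrist_force: [1.1, 0.3, -0.1]
grip_width: 0.005
grasp_force: 0.0
```

```bash
python3 -c "
from h import *
st()
p=shot('wrist');save(p,'w6')
C=cloud(p);z=C[...,2]
for l in manip.landmark_of(p,'start_top')[:2]: print(l, ray(p,l['at'],.052), C[int(l['at'][1]),int(l['at'][0])])
m=(abs(C[...,0]-.46)<.04)&(abs(C[...,1]+.373)<.04)&(z>.046)&(z<.065)
print(m.sum(),C[m].mean(0),np.percentile(z[m],[5,50,95]),cv2.minEnclosingCircle(C[m][:,:2].astype(np.float32)))
m=(abs(C[...,0]-.46)<.1)&(abs(C[...,1]+.373)<.1)&(z>.1); print(m.sum())
"
```

```text
t 17.0 pos [ 471.3 -326.2  202.7] lamp [-135.3 -386.2] toolx ang 97.34 zt [-0.  0. -1.] F [ 1.1  0.3 -0.1] w 0.00515861472984133
{'at': [296.4, 230.6], 'score': 0.71} [ 0.45790914 -0.37840343  0.052     ] [ 0.457531   -0.37402478  0.06172714]
1142 [ 0.45323278 -0.36683157  0.05647639] [0.05048457 0.05346068 0.06325523] ((0.45601576566696167, -0.3732879161834717), 0.024032192304730415)
57814
```

View pics/w6.png

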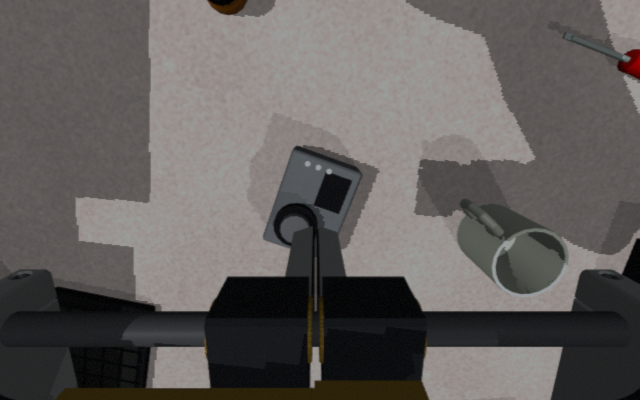

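The button cap is visible at (296,226), with its top at about (0.4575, −0.374, 0.062). I go over it and press down slowly.

Emit:
send_rows(
  series=[
    [[-23,-10,0,0],[-22.6,-9.8,0,0],[0,0,35,0],[0,0,35,0],[0,0,35,0]],
  ],
)

```text
time: 17.52
eef_pos: [0.4586, -0.3731, 0.0972]
eef_rot: [2.071, 2.36, 0.001]
wrist_force: [0.9, -0.2, -0.8]
grip_width: 0.003
grasp_force: 0.0
```

Emit:
send_rows(
  series=[
    [[0,0,15,0],[0,0,8,0],[0,0,4,0],[0,0,0,0],[0,0,0,0]],
  ],
)

```text
time: 17.93
eef_pos: [0.4585, -0.3742, 0.0721]
eef_rot: [2.072, 2.36, 0.0]
wrist_force: [-0.4, 1.1, -0.1]
grip_width: 0.007
grasp_force: 0.0
```

```bash
python3 -c "
from h import *
st()"
```

```text
t 17.93 pos [ 458.5 -374.2   72.1] lamp [-154.2 -432.1] toolx ang 97.43 zt [ 0.001 -0.001 -1.   ] F [-0.4  1.1 -0.1] w 0.007494612232020909
```

Emit:
send_rows(
  series=[
    [[0,0,2,0],[0,0,2,0],[0,0,2,0],[0,0,2,0],[0,0,0,0]],
  ],
)

```text
time: 18.35
eef_pos: [0.4575, -0.3741, 0.0627]
eef_rot: [-2.073, -2.36, 0.0]
wrist_force: [-0.4, -0.4, 0.3]
grip_width: 0.001
grasp_force: 0.0
```

Emit:
send_rows(
  series=[
    [[0,0,1,0],[0,0,1,0],[0,0,0,0]],
  ],
)

```text
time: 18.6
eef_pos: [0.4576, -0.3742, 0.0609]
eef_rot: [-2.074, -2.36, 0.0]
wrist_force: [-1.0, -0.2, 2.4]
grip_width: 0.005
grasp_force: 1.1
```

Emit:
send_rows(
  series=[
    [[0,0,1,0],[0,0,1,0],[0,0,0,0]],
  ],
)

```text
time: 18.85
eef_pos: [0.4577, -0.3742, 0.0589]
eef_rot: [2.074, 2.36, -0.0]
wrist_force: [-1.6, 0.5, 3.4]
grip_width: 0.009
grasp_force: 1.7
```

Emit:
send_rows(
  series=[
    [[0,0,1,0],[0,0,0,0]],
  ],
)

```text
time: 19.02
eef_pos: [0.4577, -0.3742, 0.0579]
eef_rot: [2.074, 2.36, -0.0]
wrist_force: [-0.8, 1.1, 3.7]
grip_width: 0.006
grasp_force: 1.9
```

The button starts to move at about 0.062. I continue until the force jumps at the stop.

Emit:
send_rows(
  series=[
    [[0,0,1,0],[0,0,0,0]],
  ],
)

```text
time: 19.18
eef_pos: [0.4577, -0.3742, 0.0569]
eef_rot: [2.074, 2.36, -0.0]
wrist_force: [-0.7, 1.1, 5.2]
grip_width: 0.005
grasp_force: 2.2
```

Emit:
send_rows(
  series=[
    [[0,0,0.7,0],[0,0,0,0]],
  ],
)

```text
time: 19.35
eef_pos: [0.4577, -0.3742, 0.0563]
eef_rot: [2.074, 2.36, -0.0]
wrist_force: [-2.1, 2.5, 5.9]
grip_width: 0.007
grasp_force: 2.9
```

Emit:
send_rows(
  series=[
    [[0,0,0.5,0],[0,0,0,0]],
  ],
)

```text
time: 19.52
eef_pos: [0.4578, -0.3742, 0.0562]
eef_rot: [2.074, 2.36, -0.0]
wrist_force: [-2.6, 2.4, 12.8]
grip_width: 0.007
grasp_force: 5.9
```

The force rose to 12.8 N with no further travel, so the button is fully down. I release and check.

Emit:
send_rows(
  series=[
    [[0,0,0,0],[0,0,-5,0],[0,0,-10,0],[0,0,-30,0],[0,0,-40,0]],
  ],
)

```text
time: 19.93
eef_pos: [0.4563, -0.373, 0.1398]
eef_rot: [-2.07, -2.357, 0.001]
wrist_force: [0.9, 0.5, 0.3]
grip_width: 0.003
grasp_force: 0.0
```

Emit:
send_rows(
  series=[
    [[0,0,-40,0],[0,0,-30,0],[0,0,0,0],[0,0,0,0],[0,0,0,0]],
  ],
)

```text
time: 20.35
eef_pos: [0.4574, -0.3739, 0.2105]
eef_rot: [-2.073, -2.36, 0.0]
wrist_force: [-0.9, -0.0, -0.7]
grip_width: 0.006
grasp_force: 0.0
```

```bash
python3 -c "
from h import *
st()
p=shot('scene');strips(p);save(p,'end')
C=cloud(shot('side'));m=(abs(C[...,0]-.4575)<.01)&(abs(C[...,1]+.374)<.01)&(C[...,2]<.1);print(np.median(C[m],0))
"
```

```text
t 20.35 pos [ 457.4 -373.9  210.5] lamp [-155.3 -431.7] toolx ang 97.39 zt [-0.  0. -1.] F [-0.9 -0.  -0.7] w 0.005553879320376904
lampbar 556 x [-74.2  82. ] y [-28.2  29.8]
rear 123 x [-18.6  19.8] y [-74.7 -40.1]
front 346 x [-38.8  39.6] y [32. 74.]
rear-x 221 x [-45.3  50.7] y [-65.9 -40. ]
front-x 307 x [-44.3  50.7] y [34.1 65.8]
[ 0.45679521 -0.37423365  0.063214  ]
```

View pics/end.png

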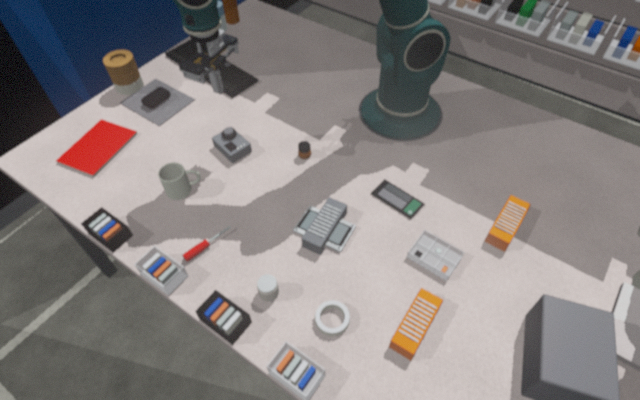

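The carrier sits centred under the grey lamp at (324,227), the button at (229,132) is back up, and everything else is where it was.

```bash
python3 -c "
from workcell import manip
print(manip.hand_in())"
```

```text
the job is handed in; nothing more can be done
None
```

The carrier lies square under the lamp, centred to about 1 mm, and the start button was pressed fully down and sprang back; nothing else appears to have moved, and the job was handed in after about 20 s of robot time.

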